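# Close a slide box in the ratchet press

## Task

Set the half-open slide box down in the cradle of the green ratchet press with its drawer facing the orange jaw pad and its closed end facing the stop block, and let go of it. Then pump the orange trigger until the jaw has pushed the drawer fully home (let the press do it: do not push the drawer with the fingers), and finally press the red release so that the jaw springs all the way back, leaving the shut box lying in the cradle against the stop. Leave everything else on the bench where it is.

Things in the scene. Friction and masses are not known exactly. Their poses are not given: they have to be found in the camera images.
- press: Green ratchet press, fixed to the bench. Origin: on the bench top under the jaw's line of travel. +y = the way the jaw advances (head at -y end, stop at +y end), z up, +x roughly away from the robot. In this frame, mm: dark base plate x -70..60, y -220..205, 18 high; green head x -31..31, y -172..-50 to z 82, y -215..-172 to z 60; trigger and release stand on it under a clear hood.
- press_cradle (a point): Where the box's sleeve centre lies when against the stop: press frame (0, 120, 43) mm; press's axes. The cradle floor is the base plate's top (z 18), between two aluminium rails with inner faces at x = -33 and 33, y 30..180, 8 wide, tops at z 30. Green stop block: face at y 180, ends at y 200, x -41..41, top z 68.
- hood_edge (a point): Middle of the lower corner of the clear hood's yellow front edge, press frame (16, -125, 225) mm. The flat hood spans y -220..-30, z 225..233, from there back to a clear upright back at x -62; open on its +x (far) side and its ends. It bars an upright tool from trigger and release: tilt it 30 to 45 degrees, tip down and pointing back to the robot (press -x), its body out on the edge's +x side.
- jaw (a joint): Advance of the ratchet jaw, m: 0 = fully back, at most 0.085. Its orange pad (50 wide, 44 high, centre z 43 mm) has its face at press y = -5 mm + advance. A spring of 3 to 5 N pulls it back; the ratchet catches every 10 mm, so it falls back up to 10 mm after a pump. With the shut box at the stop the advance is about 0.065.
- trigger (a joint): Angle of the orange trigger, rad: 0 = rest (leaning 0.30 rad to press -y), 0.60 = fully pumped (leaning 0.30 rad to +y); hinge line along press x at y -89, z 6 mm. Upright bar 30 wide (x -15..15), 14 thick, its top 152 mm from the hinge. Push it to +y to pump; a spring returns it. Each full pump from rest (below 0.04) advances the jaw about 20 mm.
- trigger_push (a point): Point in the middle of the trigger's bar, 127 mm from its hinge, 25 mm below its top; moves with it. At rest at press (0, -126, 127) mm, fully pumped at (0, -51, 127) mm. Pumping here takes about 5 N with the jaw free, 8 to 16 N while the drawer moves; it stops hard, part way, once the drawer is home. Between pumps let it come right back.
- release (a joint): Angle of the red release rocker, rad: 0 = up, 0.25 = fully pressed (paddle 12 mm down, about 3 N); springs back up. Held beyond 0.21 with the trigger at rest, it lets the jaw spring back within about 0.6 s. It twitches by itself (up to 0.2) as the ratchet clicks.
- release_top (a point): Centre of the top face of the release's red paddle, level, 34 x 32 mm (x, y), 10 mm thick, at press (0, -195, 90) mm; press it down about 12 mm, to its stop. It swings about a line along press x at y -145, z 60 mm, so it also shifts about 6 mm to -y as it goes down.
- case_centre (a point): Centre of the sleeve of the loose slide box (brown board, green band, white drawer). Sleeve 56 mm wide (own x), 120 long (own y), 50 high, z up; about 0.25 kg, drawer 0.15 kg. The drawer slides out of the -y end; the green band is nearer the closed +y end. Starts flat on the bench, drawer roughly towards the robot; in the press its y axis must match the press's.
- case_mouth (a point): Centre of the sleeve's open -y end, where the drawer comes out: 60 mm from the sleeve's centre; same axes.
- tray (a joint): How far the drawer (46 mm wide, 40 mm high, centred in the sleeve) sticks out of the sleeve's -y end, in m: 0 = fully home and flush, starts at 0.030 to 0.045. A tight fit: about 7 N moves it, and it stays where it is left.
- tape_a: Bystander: roll of brown parcel tape lying flat, 100 mm across, 48 mm high. Origin: centre of its underside.
- tape_b: Bystander: roll of cream parcel tape lying flat, 100 mm across, 48 mm high. Origin: centre of its underside.
- red_tub: Bystander: small open red plastic tub 100 x 80 x 50 mm. Origin: centre of its underside.
- white_carton: Bystander: small closed white carton 90 x 70 x 60 mm. Origin: centre of its underside.
- scanner: Bystander: black and grey hand-held code scanner lying down, 155 mm long, 46 mm high. Origin: centre of its underside.
- mug: Bystander: white mug, 80 mm across, 90 mm high. Origin: centre of its underside.
Not all that is in view belongs to the job. Leave any turquoise look-alike of the part that bears case_centre alone.

How it is judged:
By the outcome, as a careful person would: the job done as asked, in the order asked, and still so for the second after the job is handed in, with the robot touching nothing.
It also fails if it takes over 72 s, if anything falls off the work surface, if the arm or the gripper's body presses on something with over 40 N, if the wrist force passes 120 N, or if a joint passes its speed limit or range.

## Robot

A 7-joint arm with a two-finger parallel gripper is mounted at the origin on the work surface. World frame = base frame: x ahead of the robot, y to its left, z up, the work surface at z = 0. Lengths are in mm, angles in rad, forces in N, time in s.
With the tool pointing down it reaches from about 425 to 950 mm from the base axis. Payload 4.7 kg.
Tool frame: the origin (TCP) lies where the fingers leave the gripper's body, on its centre line; the fingertips stand 70 mm ahead of it and the grasp point (between the pads) lies 51 mm ahead of it; z points along the fingers, y is the line along which they close (so a half turn about z gives the same grasp; the last joint's range is limited). The gripper opens to 87 mm and grips with 3 to 60 N. Pads are 19 mm wide; open, the fingers measure 117 mm over their backs; the gripper's body (75 mm by 190 mm) begins 51 mm behind the grasp point.
Start: joints at [-1.175, 0.469, -0.049, 1.532, 0.024, 1.141, -0.082], TCP at [278.157, 615.037, 292.273] pointing down, gripper open.
Joint ranges: [-2.59, 2.59], [-0.33, 1.99], [-1.39, 1.29], [0.1, 2.45], [-1.04, 4.18], [0.21, 1.99], [-2.66, 2.66]. Speed limits (rad/s): [2.57, 2.57, 3.14, 3.14, 3.14, 3.14, 3.14].

## Interface

Orientations are given as a rotation vector (axis times angle).
In Python, from plant import * gives the robot as it stands. The module is installed in compiled form; this text tells all that it offers. Calls block until the motion is done:
- movep(position, orientation): joint-space move of the TCP to a pose.
- servo_line(position, max_speed=150, orientation=None, guard=None): straight line of the TCP; orientation=None keeps the orientation; max_speed is the mean speed in mm/s. With guard (N) it stops when the force on the tool has changed by that much, and returns True; else False.
- move_j(angles): joint-space move.
- gripper_to(opening, grip_force=None): finger opening in mm; grip_force is the grip in N (None keeps the last); returns when the fingers have stopped.
- sleep(seconds).
- inverse_kinematics(position, orientation): joint angles nearest the present ones, or None.
- state(): the state.
- grab_frame(name): name is "scene" or "top" or "wrist"; returns a dict with "image" (420x560x3 uint8, blue, green, red), "fx", "fy", "cx", "cy" (pixels), "eye" and "orientation" of the camera in the world. Camera axes: x right, y down, z forward; pixel columns grow to the right and rows downward; lengths in mm; the calibration is good to about 2 mm. A picture is of the moment at which its call begins. There is no depth.
A pose or a line that the arm cannot do raises IKError and nothing moves.
- finish_job(): hands the job in; it is judged then, once.
The state is a dict: "time": time; "joint_pos": joint angles; "joint_vel": joint speeds; "joint_efforts": joint torques, N m; "tool_pos": TCP position; "ee_rot": TCP orientation; "ft_force": force on the tool from outside, world axes, zero at the start; "ft_torque": the same for the moment, N m; "width": finger opening in mm; "grip_force": force on a finger pad.
Only numpy, scipy, OpenCV 4.12 (cv2) and the standard library are available. Lean on these libraries where they do the work, as an engineer would, in place of code of your own. Each camera call takes 0.05 s, during which the arm holds its last target. There are 200 camera calls.

## Working session

There is one attempt and no reset: what is moved stays moved. The work goes in short steps, each a Python script; the robot and the scene stay as the last script left them, time stands still between calls to the robot, and variables do not carry over. Pictures are saved under pics/ and viewed, at most 10 in all, crops included, and the job is handed in when it is done.

```bash
mkdir -p pics; cat > h.py <<'E'
from plant import *
import numpy as np, cv2
from scipy.spatial.transform import Rotation as R
def cam(f):
    o=np.array(f["orientation"],float)
    return np.array(f["eye"],float), (R.from_rotvec(o).as_matrix() if o.size==3 else (R.from_quat(o).as_matrix() if o.size==4 else o.reshape(3,3)))
def ray(f,u,v):
    e,M=cam(f); d=M@np.array([(u-f["cx"])/f["fx"],(v-f["cy"])/f["fy"],1]); return e,d/np.linalg.norm(d)
def onz(f,u,v,z):
    e,d=ray(f,u,v); return e+d*(z-e[2])/d[2]
def proj(f,p):
    e,M=cam(f); c=M.T@(np.array(p,float)-e); return np.array([f["fx"]*c[0]/c[2]+f["cx"],f["fy"]*c[1]/c[2]+f["cy"]])
def tri(a,b):
    A=0;B=0
    for e,d in (a,b):
        P=np.eye(3)-np.outer(d,d); A=A+P; B=B+P@e
    x=np.linalg.solve(A,B); return x,[float(np.linalg.norm((np.eye(3)-np.outer(d,d))@(x-e))) for e,d in (a,b)]
E
python3 - <<'E'
from h import *
import pickle
F={}
for n in("scene","top"):
    f=grab_frame(n);F[n]=f
    print(n,f["eye"],f["orientation"],f["fx"],f["cx"],f["cy"])
pickle.dump(F,open("F.pkl","wb"))
for n in F: cv2.imwrite(f"pics/{n}0.png",cv2.resize(F[n]["image"],(800,600),interpolation=cv2.INTER_CUBIC))
s=state();print(s["time"],s["tool_pos"],s["ee_rot"],s["ft_force"],s["width"])
E
```

```text
scene [1426.95515485  605.65169096  916.21526139] [-1.16353297 -2.16048795  1.12584064] 460.0491691175293 276.15344666008923 206.10891083635866
top [ 298.91106786    4.11862988 1462.44733332] [-2.13725266  2.11031698 -0.16123996] 388.93157456135566 279.4890588243816 210.67023474594512
0.1 [277.98221193 614.67346968 291.30927483] [-6.62040482e-01 -3.07073549e+00  2.63997979e-03] [-0.78758551 -0.13810446 -0.3660684 ] 86.79811069129738
```

View pics/scene0.png

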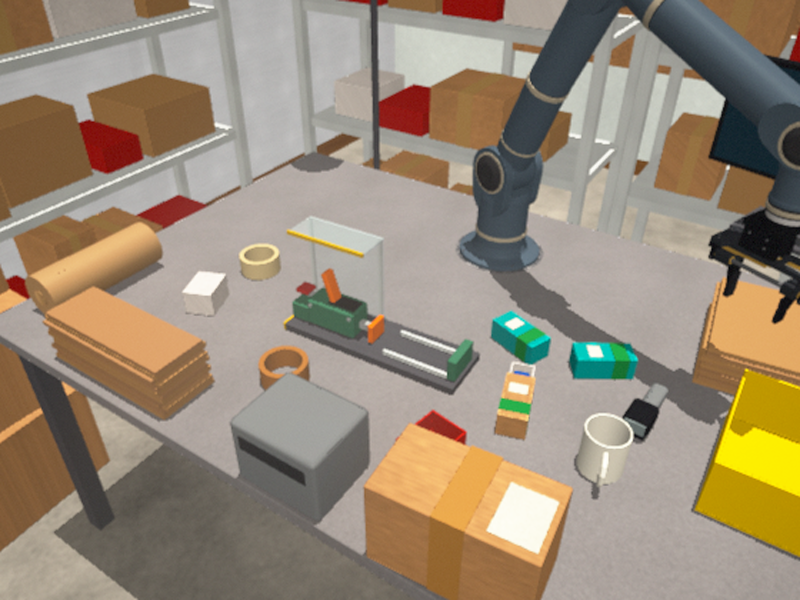

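View pics/top0.png

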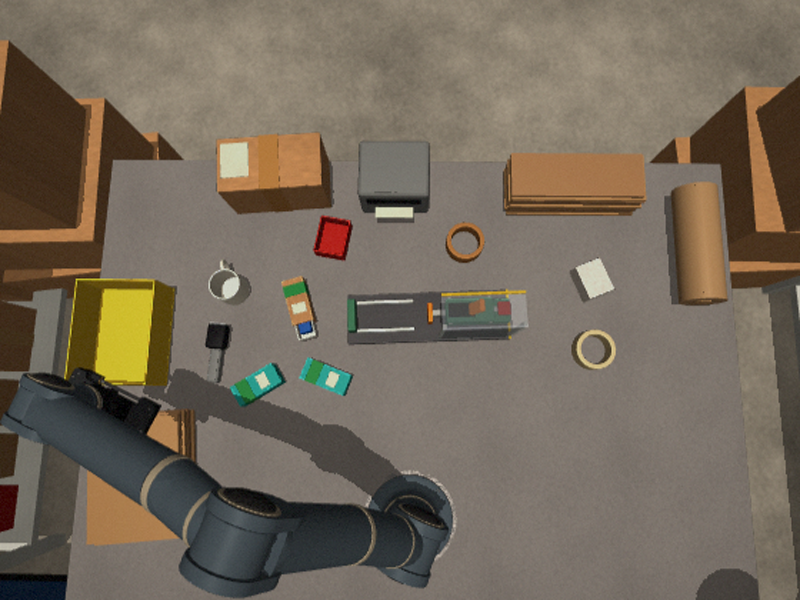

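The target is the brown box with the green band and white drawer, at scene (515,400) and top (300,308). The look-alikes are the turquoise boxes at scene (520,337) / top (326,376) and scene (603,360) / top (259,382). The press lies along world y, with the stop at top (352,314) and the jaw at top (430,313).

```bash
python3 - <<'E'
from h import *
import pickle
F=pickle.load(open("F.pkl","rb")); t=F["top"]
q=lambda u,v,z:np.round(onz(t,u*.7,v*.7,z)[:2],1)
print("box c",q(297,302,50),"closed end",q(293,282,50),"mouth",q(303,322,50))
print("rails",q(357,301,30),q(412,301,30),q(357,329,30),q(412,329,30))
print("stop",q(348,297,68),q(348,332,68))
c=q(298,303,50)
# choose view pose: tool down, closing axis along box x
s=state()
for a in np.deg2rad([0,90,-90,180]):
    r=(R.from_euler('z',a)*R.from_euler('x',np.pi)).as_rotvec()
    print(a,inverse_kinematics([c[0]-40,c[1],260],r))
w=grab_frame("wrist");e,M=cam(w);T=R.from_rotvec(s["ee_rot"]).as_matrix()
print("cam in tool",T.T@(e-s["tool_pos"]),T.T@M)
# press tilted IK check
E
```

```text
box c [536.  297.2] closed end [588.7 310.1] mouth [484.1 279.3]
rails [543.8 143.7] [ 5.454e+02 -3.000e-01] [470.  141.7] [471.7  -1.1]
stop [547.4 163.3] [457.6 160.6]
0.0 [-1.0709714   0.37314282  0.59594921  1.84123862 -0.24547632  1.00094149
 -1.9441332 ]
1.5707963267948966 [-0.83697354  0.34012102  0.2867661   1.82836253 -0.11318559  0.98896068
 -0.50343139]
-1.5707963267948966 [-0.34967176  0.35854399 -0.33371562  1.79944075  0.13649155  1.0060906
  2.40464756]
3.141592653589793 [-0.59174162  0.33652149 -0.02505269  1.81387736  0.00988569  0.991314
  0.94999327]
cam in tool [ 7.55727815e+01  2.10335133e-02 -9.21562567e+01] [[ 3.63813602e-04 -9.62274749e-01 -2.72079356e-01]
 [ 9.99999782e-01  2.00191750e-04  6.29132834e-04]
 [-5.50930597e-04 -2.72079525e-01  9.62274612e-01]]
```

```bash
cat >> h.py <<'E'
def down(a): return (R.from_euler('z',a)*R.from_euler('x',np.pi)).as_rotvec()
E
python3 - <<'E'
from h import *
import pickle
r=down(np.deg2rad(16)); W=[]
for p in ([536,297,280],[536,190,300],[508,60,300]):
    movep(p,r); sleep(.2); W.append(grab_frame("wrist"))
pickle.dump(W,open("W.pkl","wb"))
m=np.hstack([W[0]["image"],W[1]["image"]]); 
cv2.imwrite("pics/w01.png",cv2.resize(m,(800,300),interpolation=cv2.INTER_AREA))
cv2.imwrite("pics/w2.png",W[2]["image"])
print(state()["time"])
E
```

```text
3.525
```

View pics/w01.png

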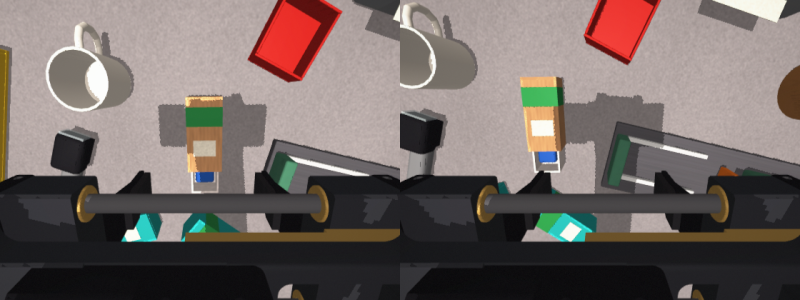

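View pics/w2.png

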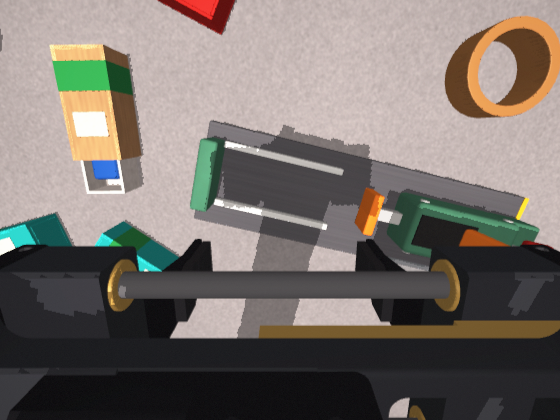

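The wrist views confirm it: the box with the brown sleeve, green band and white drawer is at about (285,190) in W0, and at (95,110) in W2. In W2 the stop is near (207,175), the rails end near (342,172) and (326,227), and the jaw is at (370,212). One close crop for corner picking:

```bash
python3 - <<'E'
import pickle,cv2,numpy as np
W=pickle.load(open("W.pkl","rb"))
a=cv2.resize(W[0]["image"][125:275,245:325],None,fx=4,fy=4,interpolation=cv2.INTER_CUBIC)   # 320x600
b=cv2.resize(W[1]["image"][95:245,160:250],None,fx=2.66,fy=4,interpolation=cv2.INTER_CUBIC)
c=cv2.resize(W[1]["image"][160:285,275:355],(240,375),interpolation=cv2.INTER_CUBIC)
im=np.zeros((600,800,3),np.uint8); im[:,:320]=a; im[:,320:320+b.shape[1]]=b; im[:375,560:800]=c
cv2.imwrite("pics/crop.png",im)
# brown+green mask stats
for i in range(3):
    h=cv2.cvtColor(W[i]["image"],cv2.COLOR_BGR2HSV)
    g=cv2.inRange(h,(50,120,60),(75,255,255)); br=cv2.inRange(h,(8,70,110),(22,255,255))
    for n,m in(("g",g),("br",br),("both",g|br)):
        m=cv2.morphologyEx(m,cv2.MORPH_CLOSE,np.ones((5,5)))
        cs=[c for c in cv2.findContours(m,0,2)[0] if cv2.contourArea(c)>250]
        for c in cs: print(i,n,cv2.contourArea(c),np.int32(cv2.boundingRect(c)),cv2.approxPolyDP(c,3,True)[:,0].tolist())
E
```

```text
0 g 431.0 [279 299  28  27] [[289, 299], [289, 314], [279, 325], [306, 324], [304, 304]]
0 g 1275.5 [260 150  52  27] [[311, 150], [260, 151], [261, 176], [310, 176]]
0 br 1400.5 [259 325 157  12] [[415, 329], [261, 326], [259, 335], [393, 336], [402, 329]]
0 br 2971.0 [261 178  51  64] [[261, 178], [263, 240], [309, 240], [311, 178]]
0 br 725.5 [259 134  53  16] [[311, 135], [262, 135], [259, 147], [311, 149]]
0 br 1650.0 [  0  68  13 186] [[0, 68], [3, 253], [7, 234], [12, 72]]
0 both 1878.0 [259 299 157  38] [[259, 335], [393, 336], [402, 329], [415, 329], [307, 326], [304, 304], [289, 299], [289, 314], [278, 326], [261, 326]]
0 both 5152.0 [259 134  53 108] [[311, 135], [259, 137], [265, 241], [310, 239]]
0 both 1650.0 [  0  68  13 186] [[0, 68], [3, 253], [7, 234], [12, 72]]
1 g 551.0 [190 298  38  28] [[227, 298], [200, 298], [190, 315], [206, 325]]
1 g 1433.0 [169 122  60  27] [[169, 123], [172, 148], [228, 145], [226, 123]]
1 br 2875.5 [172 149  54  64] [[221, 149], [172, 150], [179, 212], [225, 211]]
1 br 679.5 [168 107  52  15] [[168, 108], [169, 121], [219, 121], [218, 107
[... 1171 characters left out ...]
259, 336], [542, 336], [559, 329]]
2 both 266.5 [107 261  16  50] [[122, 261], [114, 267], [107, 287], [114, 310], [120, 309], [112, 291]]
2 both 427.0 [459 229  49  17] [[459, 245], [507, 245], [469, 229]]
2 both 431.0 [110 227  41  24] [[150, 239], [132, 227], [110, 246], [133, 245], [136, 250]]
2 both 836.0 [355 188  30  48] [[366, 188], [355, 224], [363, 234], [370, 235], [384, 197]]
2 both 6333.5 [ 50  44  82 117] [[54, 45], [50, 49], [73, 160], [123, 159], [111, 91], [131, 93], [128, 70], [107, 62], [104, 48], [108, 47], [102, 44]]
2 both 7278.0 [466  16  94 101] [[545, 22], [516, 16], [483, 30], [471, 53], [466, 77], [471, 97], [486, 114], [510, 116], [530, 109], [559, 76], [559, 37]]
```

View pics/crop.png

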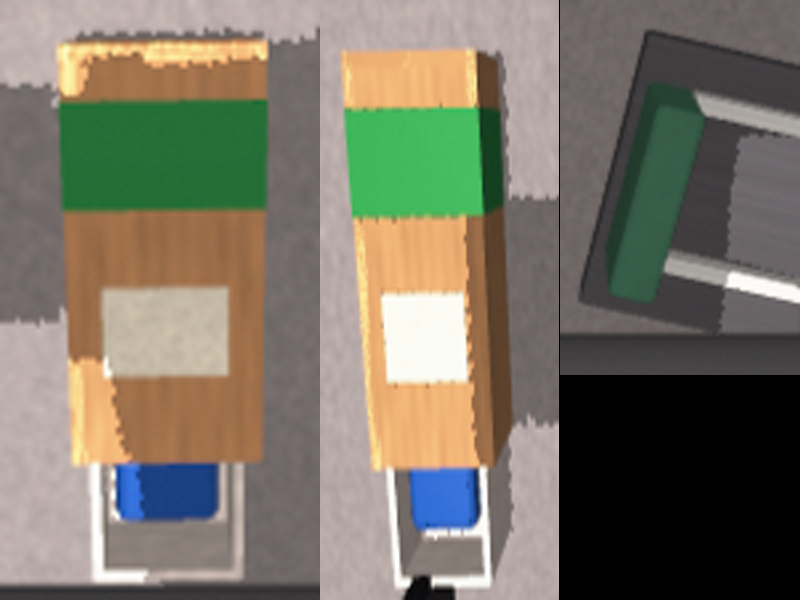

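The crop shows the sleeve's top corners in W0 at about (259.5,136), (311.5,135), (263.7,241) and (310.5,240). The base plate corner in W1 is at about (304,171). Next I triangulate.

```bash
python3 - <<'E'
from h import *
import pickle
W=pickle.load(open("W.pkl","rb"));F=pickle.load(open("F.pkl","rb"))
A=[(259.5,136.2),(311.5,135),(263.7,241),(310.5,240)];B=[(168.6,108),(218.6,107.5),(180,212),(217.1,211.5)]
P=[]
for a,b in zip(A,B):
    x,e=tri(ray(W[0],*a),ray(W[1],*b)); o=onz(W[0],*a,50); P.append(o); print(x.round(1),np.round(e,1),o.round(1),onz(W[1],*b,50).round(1))
P=np.array(P);print("c",P.mean(0).round(1)); d=P[0]+P[1]-P[2]-P[3];print("ang",np.degrees(np.arctan2(d[1],d[0])),np.linalg.norm(d)/2)
print("base corner",tri(ray(W[1],304.3,170.7),ray(W[2],210,121)), onz(W[1],304.3,170.7,18),onz(W[2],210,121,18))
print("base -x corner W1",onz(W[1],281.7,260,18))
print("far edge W2 end",onz(W[2],526,198,18))
# rails in W2
im=W[2]["image"];h=cv2.cvtColor(im,cv2.COLOR_BGR2HSV)
m=cv2.inRange(h,(0,0,165),(180,40,255)); m[:,:190]=0;m[:,355:]=0;m[:130]=0;m[235:]=0
for c in cv2.findContours(m,0,2)[0]:
    if cv2.contourArea(c)>60:
        q=cv2.boxPoints(cv2.minAreaRect(c));print(q.round().tolist(),[onz(W[2],*p,30)[:2].round(1).tolist() for p in q])
# jaw, trigger orange in W2, and yellow edge in top/scene
m=cv2.inRange(h,(5,180,120),(18,255,255));m[:,:340]=0;m[:170]=0
for c in cv2.findContours(m,0,2)[0]:
    if cv2.contourArea(c)>60: print("or",cv2.approxPolyDP(c,2,True)[:,0].tolist())
for n in F:
    h=cv2.cvtColor(F[n]["image"],cv2.COLOR_BGR2HSV);m=cv2.inRange(h,(20,120,120),(32,255,255))
    for c in cv2.findContours(m,0,2)[0]:
        if 15<cv2.contourArea(c)<3000: print(n,"yel",cv2.contourArea(c),cv2.boxPoints(cv2.minAreaRect(c)).round(1).tolist())
E
```

```text
[590.5 341.6  47.1] [0.2 0.2] [590.5 341.4  50. ] [590.8 340.5  50. ]
[606.9 288.2  47.2] [0.2 0.2] [607.1 288.5  50. ] [606.7 287.6  50. ]
[476.5 305.9  50.6] [0.1 0.1] [476.1 305.9  50. ] [476.3 306.1  50. ]
[500.5 258.8  77.2] [1.6 1.6] [492.6 253.3  50. ] [489.5 262.9  50. ]
c [541.6 297.3  50. ]
ang 17.156282661883132 119.76161853580906
base corner (array([561.67727821, 172.10527791,  13.69351502]), [0.5442163157720218, 0.5442163157721264]) [562.71047574 172.46804886  18.        ] [561.33926834 171.20671028  18.        ]
base -x corner W1 [434.96713277 165.69037878  18.        ]
far edge W2 end [ 582.2587479  -247.89388525   18.        ]
[[190.0, 209.0], [259.0, 209.0], [259.0, 234.0], [190.0, 234.0]] [[448.9, 169.9], [473.6, 84.9], [440.6, 76.1], [415.3, 163.3]]
[[213.0, 204.0], [215.0, 198.0], [327.0, 224.0], [326.0, 230.0]] [[463.2, 142.6], [471.9, 142.7], [479.2, -5.2], [470.4, -6.2]]
[[224.0, 147.0], [225.0, 140.0], [343.0, 168.0], [341.0, 175.0]] [[537.4, 145.8], [545.3, 145.8], [553.2, -1.2], [545.1, -2.1]]
[[294.0, 130.0], [354.0, 130.0], [354.0, 145.0], [294.0, 145.0]] [[579.8, 69.9], [599.7, 1.1], [583.2, -4.9], [563.0, 64.9]]
[[190.0, 130.0], [207.0, 130.0], [207.0, 199.0], [190.0, 199.0]] [[545.2, 189.1], [550.8, 169.6], [467.9, 151.8], [461.9, 172.5]]
or [[460, 245], [507, 245], [473, 230], [466, 230]]
or [[366, 188], [355, 223], [363, 233], [370, 235], [383, 197]]
scene yel 104.0 [[200.3000030517578, 163.0], [201.1999969482422, 160.3000030517578], [253.60000610351562, 177.10000610351562], [252.6999969482422, 179.8000030517578]]
top yel 87.5 [[309.0, 207.0], [309.0, 202.0], [367.0, 202.0], [367.0, 207.0]]
top yel 2373.5 [[44.5, 264.79998779296875], [52.900001525878906, 189.0], [109.30000305175781, 195.3000030517578], [100.9000015258789, 271.1000061035156]]
```

```bash
cat >> h.py <<'E'
PO=np.array([513.3,-35.2,0]); PY=np.deg2rad(2.9); PR=R.from_euler('z',PY)
def pw(p): return PO+PR.apply(p)
E
python3 - <<'E'
from h import *
import pickle
W=pickle.load(open("W.pkl","rb"));F=pickle.load(open("F.pkl","rb"))
print("mug",onz(W[0],109,112,90).round(),"hood pred top",proj(F["top"],pw([16,-125,229])),"scene",proj(F["scene"],pw([16,-125,229])))
a=np.deg2rad(17.2); r=down(a); c=np.array([541.6,297.3])-4*np.array([np.cos(a),np.sin(a)])
gripper_to(86,20)
movep([*c,170],r); servo_line([*c,94],120,guard=10)
gripper_to(40,20); s=state();print("w",s["width"],s["grip_force"],s["tool_pos"])
servo_line([*c,210],150)
s=state();print("lift",s["width"],s["ft_force"],s["time"])
sleep(.1); f=grab_frame("wrist"); cv2.imwrite("pics/lift.png",f["image"])
E
```

```text
mug [575. 476.  90.] hood pred top [338.03511756 203.76295466] scene [225.66248134 170.54261084]
w 55.96750757235162 19.98994516208768 [537.82582386 296.14479031  94.17816268]
lift 55.88065116469964 [ 0.53749533  0.32686204 -3.0967921 ] 7.1333
```

View pics/lift.png

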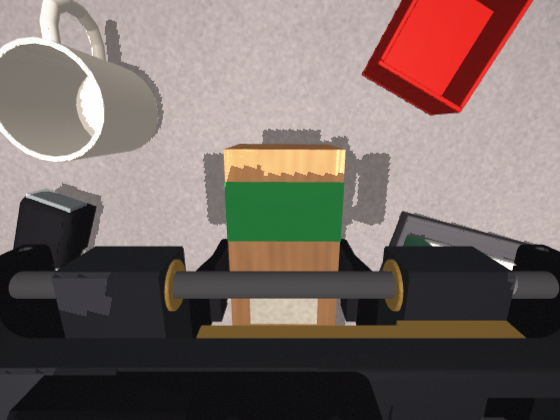

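The box is held squarely: green band centred at (285,210), closed end at row 150. The hood edge prediction matches the images within about 1 px, so the press pose is good. Now I place the box.

```bash
python3 - <<'E'
from h import *
r=down(np.pi/2+PY)
movep(pw([0,112,210]),r)
servo_line(pw([0,112,128]),120)
sleep(.15); f=grab_frame("wrist"); 
print("guard",servo_line(pw([0,112,111.5]),40,guard=5)); s=state();print(s["tool_pos"],s["ft_force"])
gripper_to(86); servo_line(pw([0,112,230]),200)
movep(pw([0,70,290]),r); sleep(.15)
g=grab_frame("wrist"); sc=grab_frame("scene")
b=cv2.resize(sc["image"][140:300,170:360],(400,337)); b=cv2.copyMakeBorder(b,0,600-337-0,0,0,0)
a=cv2.resize(g["image"],(400,300)); a2=cv2.resize(f["image"],(400,300))
cv2.imwrite("pics/placed.png",np.hstack([np.vstack([a2,a]),b])); print(state()["time"])
import pickle; pickle.dump((g,sc),open("G.pkl","wb"))
E
```

```text
guard True
[507.44957991  76.67660785 111.8122762 ] [0.29056217 0.86199183 1.74836942]
12.275
```

View pics/placed.png

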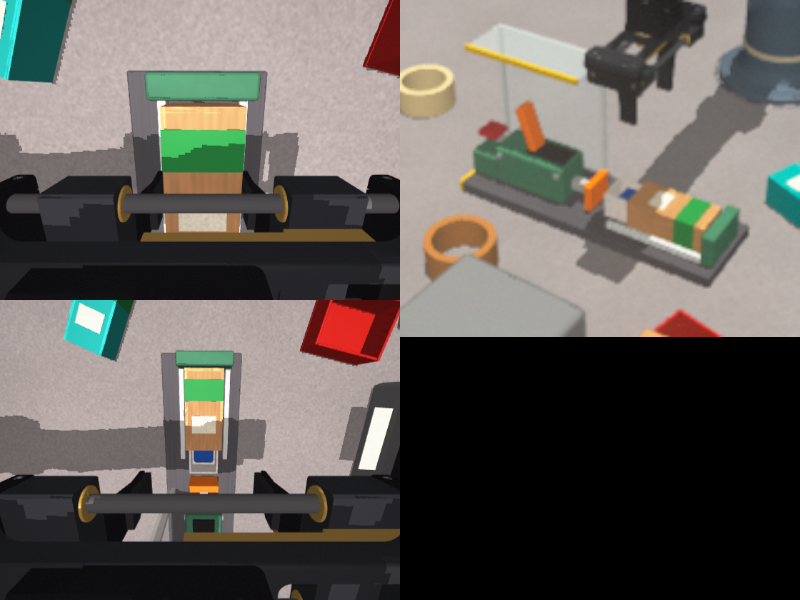

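The box lies in the cradle between the rails. The drawer faces the orange jaw (wrist (204,458) against jaw (204,485)) and the closed end is at the stop. Next: IK check for the tilted tool.

```bash
cat >> h.py <<'E'
def tilt(deg,s=-1):
    t=np.deg2rad(deg); z=np.array([-np.sin(t),0,-np.cos(t)]); y=np.array([0,s,0.]); x=np.cross(y,z)
    return PR*R.from_matrix(np.c_[x,y,z])
def tcp(tip,T): return pw(tip)-70*T.as_matrix()[:,2]   # tip in press frame
E
python3 - <<'E'
from h import *
print(np.round(state()["joint_pos"],2))
for s in(-1,1):
  for d in(45,40,35):
    T=tilt(d,s)
    for tip in([-4,-158,119],[150,-158,275],[-4,-70,119],[6,-196,78],[150,-196,240]):
        q=inverse_kinematics(tcp(tip,T),T.as_rotvec()); print(s,d,tip,None if q is None else np.round(q,2))
E
```

```text
[-0.4   0.2   0.29  1.94 -0.07  1.01 -0.03]
-1 45 [-4, -158, 119] [-0.19  0.88  0.64  1.47 -0.14  1.65 -1.03]
-1 45 [150, -158, 275] None
-1 45 [-4, -70, 119] [-0.3   0.84  0.6   1.53 -0.18  1.65 -1.15]
-1 45 [6, -196, 78] [-0.13  0.96  0.64  1.42 -0.15  1.61 -1.  ]
-1 45 [150, -196, 240] None
-1 40 [-4, -158, 119] [-0.19  0.83  0.64  1.52 -0.15  1.57 -1.04]
-1 40 [150, -158, 275] None
-1 40 [-4, -70, 119] [-0.3   0.79  0.6   1.58 -0.19  1.57 -1.16]
-1 40 [6, -196, 78] [-0.13  0.91  0.64  1.48 -0.17  1.53 -1.  ]
-1 40 [150, -196, 240] None
-1 35 [-4, -158, 119] [-0.2   0.77  0.64  1.57 -0.17  1.48 -1.04]
-1 35 [150, -158, 275] None
-1 35 [-4, -70, 119] [-0.31  0.73  0.6   1.63 -0.2   1.48 -1.16]
-1 35 [6, -196, 78] [-0.13  0.86  0.63  1.53 -0.19  1.44 -0.99]
-1 35 [150, -196, 240] [-0.07  0.94  0.67  0.94 -0.22  1.94 -1.02]
1 45 [-4, -158, 119] [0.09 0.79 0.15 1.45 0.1  1.66 1.83]
1 45 [150, -158, 275] None
1 45 [-4, -70, 119] [-0.    0.76  0.12  1.51  0.04  1.65  1.72]
1 45 [6, -196, 78] [0.14 0.87 0.16 1.4  0.12 1.63 1.87]
1 45 [150, -196, 240] None
1 40 [-4, -158, 119] [0.09 0.74 0.16 1.5  0.08 1.58 1.84]
1 40 [150, -158, 275] None
1 40 [-4, -70, 119] [-0.    0.71  0.12  1.56  0.03  1.56  1.73]
1 40 [6, -196, 78] [0.14 0.82 0.17 1.46 0.1  1.54 1.88]
1 40 [150, -196, 240] None
1 35 [-4, -158, 119] [0.09 0.69 0.16 1.55 0.07 1.49 1.85]
1 35 [150, -158, 275] None
1 35 [-4, -70, 119] [-0.    0.66  0.12  1.61  0.02  1.48  1.73]
1 35 [6, -196, 78] [0.14 0.77 0.17 1.51 0.08 1.45 1.88]
1 35 [150, -196, 240] [0.13 0.87 0.17 0.92 0.06 1.94 1.9 ]
```

```bash
cat >> h.py <<'E'
T=tilt(40); TV=T.as_rotvec()
def go(tip,v=120,guard=None): return servo_line(tcp(tip,T),v,TV,guard)
def tipnow():
    s=state(); return PR.inv().apply(np.array(s["tool_pos"])+70*R.from_rotvec(s["ee_rot"]).as_matrix()[:,2]-PO)
E
python3 - <<'E'
from h import *
gripper_to(0)
movep(tcp([90,60,200],T),TV); go([90,-158,190],200)
print("in",go([-4,-158,119],120,guard=8),tipnow().round(1),state()["ft_force"])
for i in range(2):
    h=go([-4,-66,119],90,guard=25); s=state(); print("pump",i,h,tipnow().round(1),PR.inv().apply(s["ft_force"]).round(1),s["time"])
    go([-4,-160,119],160)
sleep(.2);f=grab_frame("scene");cv2.imwrite("pics/p2.png",cv2.resize(f["image"][130:300,170:380],(800,648))[:600]);print(state()["time"])
E
```

```text
in False [  -3.2 -158.   119.3] [-0.06623579 -0.22610313 -0.46302798]
pump 0 False [ -3.9 -71.1 118.8] [  0.7 -14.5  -2.9] 18.525
pump 1 False [ -3.9 -71.2 118.7] [  1.4 -14.9  -4. ] 20.4583
21.45
```

View pics/p2.png

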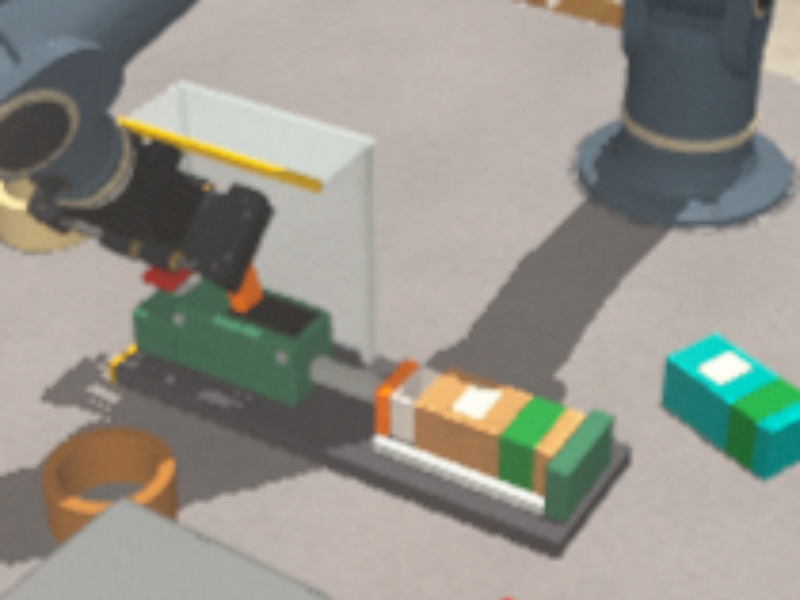

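Two pumps worked: the jaw pad at (395,398) is against the drawer, and about 15–20 mm still sticks out. I keep pumping until it stops hard.

```bash
python3 - <<'E'
from h import *
n=0
for i in range(4):
    h=go([-4,-64,119],80,guard=28); s=state(); print("pump",i,h,tipnow().round(1),PR.inv().apply(s["ft_force"]).round(1),s["time"])
    go([-4,-160,119],160); sleep(.15)
    n+=h
    if n==2: break
f=grab_frame("scene");cv2.imwrite("pics/p3.png",cv2.resize(f["image"][130:300,170:380],(800,648))[:600]);print(state()["time"])
E
```

```text
pump 0 False [ -3.9 -71.1 118.6] [  0.5 -18.2  -4.3] 22.8
pump 1 True [  -3.7 -104.   122. ] [  2.9 -16.6  -0.7] 24.5583
pump 2 True [  -3.7 -104.1  121.5] [  2.6 -16.8  -0.7] 26.1
26.8333
```

View pics/p3.png

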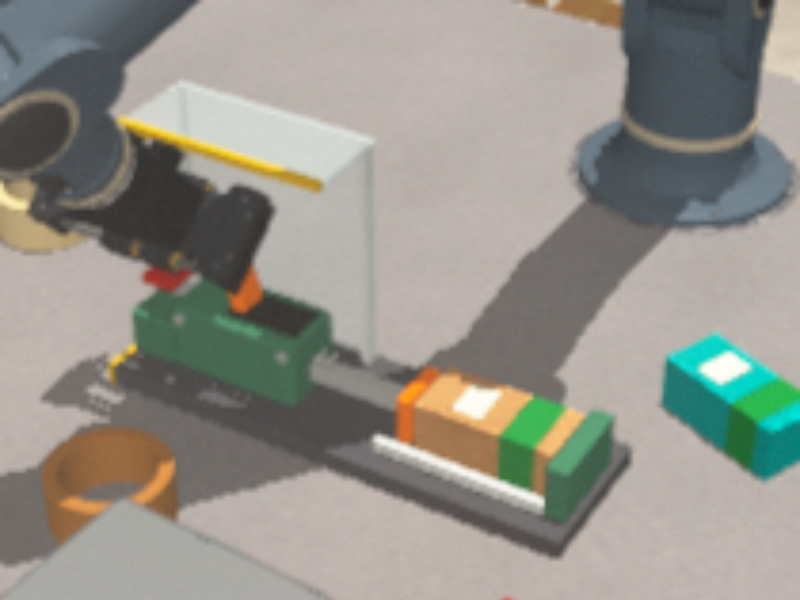

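Two consecutive hard stops came at the same point (y −104), and the pad at (412,405) is against the sleeve, so the drawer is home. Now the release.

```bash
python3 - <<'E'
from h import *
go([42,-160,174],160); go([52,-195,157],120); print("above",go([3,-195,106],100,guard=8))
h=go([3,-200,79],40,guard=14); s=state();print(h,tipnow().round(1),PR.inv().apply(s["ft_force"]).round(1))
sleep(1.0); f=grab_frame("scene"); s=state();print(PR.inv().apply(s["ft_force"]).round(1))
cv2.imwrite("pics/rel.png",cv2.resize(f["image"][130:300,170:380],(800,648))[:600]);print(s["time"])
E
```

```text
above False
True [   3.  -201.3   84.2] [2.  0.3 7.6]
[ 1.4 -0.1  7.1]
30.4167
```

View pics/rel.png

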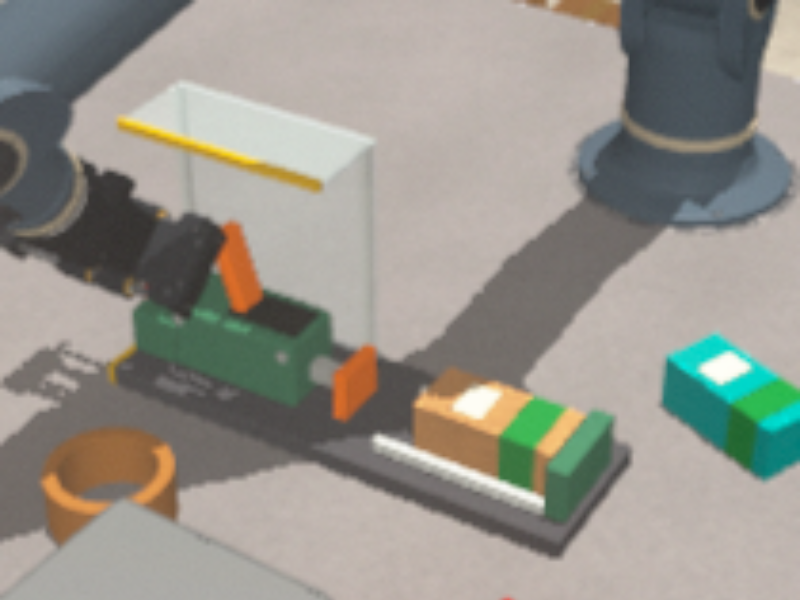

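The jaw has sprung back (pad at (355,385)) and the shut box lies against the stop. I retract, compare the jaw with its starting place, and hand in.

```bash
python3 - <<'E'
from h import *
import pickle
go([3,-197,105],60); go([75,-197,180],150); sleep(.3)
f=grab_frame("scene");F=pickle.load(open("F.pkl","rb"))
for g in (F["scene"],f):
    h=cv2.cvtColor(g["image"],cv2.COLOR_BGR2HSV);m=cv2.inRange(h,(4,190,120),(14,255,255));m[:,:252]=0;m[:,275:]=0;m[:210]=0;m[245:]=0
    M=cv2.moments(m,True);print(M["m00"],M["m10"]/M["m00"],M["m01"]/M["m00"])
print(state()["ft_force"],state()["time"]); print(finish_job())
E
```

```text
75.0 262.05333333333334 230.49333333333334
118.0 262.3898305084746 229.72881355932202
[-0.46104603 -0.71359462  0.15802798] 32.125
the job is handed in; nothing more can be done
None
```

The job is handed in at about 32 s: the press pushed the drawer home, the release let the jaw spring back to where it started, and the shut box lies in the cradle against the stop.

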